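# Inspect a turned sample under the eye loupe

## Robot

A 6-joint arm with a two-finger parallel gripper is mounted at the origin on a cart in front of the work surface, level with it; the furniture and walls round the work are solid. World frame = base frame: x ahead of the robot, y to its left, z up, the work surface at z = 0. Lengths are in mm, angles in degrees, forces in N, time in s.
With the tool pointing down it reaches from about 350 to 850 mm from the base axis. Payload 8.1 kg.
Tool frame: the origin (TCP) lies at the centre of the arm's flange, where the gripper is bolted on; the fingertips stand 173 mm ahead of it and the grasp point (between the pads) lies 155 mm ahead of it; z points along the fingers, y is the line along which they close (so a half turn about z gives the same grasp; the last joint's range is limited). The gripper opens to 85 mm and grips with 20 to 120 N. Pads are 22 mm wide; open, the fingers measure 114 mm over their backs; the gripper's body (76 mm by 85 mm) begins 54 mm behind the grasp point. The pads swing forward as they close: fully open they stand 13 mm farther back than shut.
Start: joints at [59.049, 7.471, 85.268, -0, 87.261, -4.893], TCP at [263.55, 539.025, 404.692] pointing down, gripper open.
Joint ranges: [-169.43, 169.43], [-51.17, 129.36], [1.28, 143.12], [-76.62, 256.62], [0, 156.53], [-152.29, 152.29]. Speed limits (degrees/s): [136.94, 136.94, 159.86, 180, 180, 180].

## Interface

Orientations are given as [roll, pitch, yaw] about the fixed x, y, z axes, in that order (R = Rz(yaw) Ry(pitch) Rx(roll)).
In Python, from bench import * gives the robot as it stands.
- The arm moves only by the shell command python3 -m jog 'ROWS' [FORCE]. ROWS is text: rows parted by semicolons, each of 7 numbers parted by spaces: the shift along the tool's x, y, z scaled (see below), then the turn, a rotation vector about the tool's x, y, z scaled (see below), then the closure, from -1 (fully open) to 1 (shut). In form: tx ty tz wx wy wz hand; .... A call has 1 to 5 rows; each row shifts and turns the commanded pose from where the row before left it, along the tool's axes as they then stand; what a row does not reach is not made up. The controller multiplies each number of a shift by 0.1 m and each number of a turn by 60 degrees. A row lasts 1/8 s, in which the tool goes at most 62.5 mm and 10.7 degrees, less where a joint would pass 70% of its speed; a pose out of reach is approached as far as the arm can. A call with a number of a shift or a turn outside -1 to 1 is refused whole. A call with a gripper value outside its range is refused whole. The fingers move at their own pace and stop on an object; FORCE is the grip in N (left out, the last holds). Time passes only in rows, so rows that do not move let the fingers close. It gives the time, the measured TCP pose, the force, the opening and the grip force at its end, in the units of the state.
- sense(): the state, without advancing time (a new reading comes with each control period).
- snapshot(name): name is "side" or "top"; returns a dict with "img" (400x640x3 uint8, red, green, blue), "fx", "fy", "cx", "cy" (pixels), "extrinsics" (4x4, takes a point from camera to world coordinates). Camera axes: x right, y down, z forward; pixel columns grow to the right and rows downward; lengths in mm; the calibration is good to about 2 mm. A picture is of the moment at which its call begins. There is no depth.
- hand_in(): hands the job in; it is judged then, once.
The state is a dict: "time": time; "joint_pos": joint angles; "qd": joint speeds; "joint_efforts": joint torques, N m; "tool_pos": TCP position; "tcp_rot": TCP orientation; "ft_force": force on the tool from outside, world axes, zero at the start; "wrist_torque": the same for the moment, N m; "finger_gap": finger opening in mm; "grip_force": force on a finger pad.
Only numpy, scipy, OpenCV 4.12 (cv2) and the standard library are available. Lean on these libraries where they do the work, as an engineer would, in place of code of your own. Each camera call takes 0.05 s, during which the arm holds its last target. There are 200 camera calls.

## Task

Inspect the end face of the tallest of the three turned samples: carry it over the rail of the inspection stand, lower it gently into the cup so that it stands upright there, and let go. Then pick up the black eye loupe and hold it the way up it stands, level and centred over that sample with its underside about 10 mm above the sample's top, never touching sample or stand with it. Finish like that, still holding the loupe motionless in the gripper; do not bump the rail and leave the other things on the table where they are.

Things in the scene. Friction and masses are not known exactly. Their poses are not given: they have to be found in the camera images.
- tall_sample_center (a point): centre (half-way up, 25 mm above its foot) of the tallest turned sample: a plain metal cylinder 20 mm in diameter and 50 mm high, standing upright, about 40 to 85 g; z axis up along the cylinder
- loupe_center (a point): centre (half-way up, 15 mm above its underside) of the black eye loupe: a waisted ring standing wide end down, 38 mm in diameter at the foot, 36 mm at the top, 30 mm high, about 20 to 45 g; z axis up; round, so any grasp direction across it serves
- cup_floor (a point): centre of the floor of the stand's cup: the sample's foot rests here. The cup is round, bore 25 mm, 14 mm deep (rim 14 mm above this point), outside diameter 37 mm; this point is 12 mm above the table. x and y axes along the sides of the stand, z up
- stand: inspection stand, fixed to the table: a square aluminium plate 180 x 180 mm, 8 mm thick, with the cup in its middle; origin at the centre of its underside, x and y axes along its sides. Four small screw heads on the plate are decoration
- rail: steel rail all round the stand: four corner posts and two levels of round bar, centrelines 84 mm from the cup's axis on each of the four sides, top edge 65 mm above the table; 160 mm clear between opposite sides. Origin at the centre of the stand's underside, axes as the stand
- cabinet_corner (a point): foot of the front right corner of the fixed laser cabinet, a solid box 390 mm high behind the samples and the loupe: it fills the space from this point away from the robot (+x) and 600 mm to the left (+y). The corner stands between the samples and the stand, so a direct swing at low height from one to the other runs into it: draw back towards the robot first
- middle_sample_center (a point): centre of another turned sample, metal, 22 mm diameter, 34 mm high; leave alone
- squat_sample_center (a point): centre of the shortest turned sample, 30 mm diameter, 22 mm high; leave alone
- star_knob_center (a point): centre of a black star knob lying on the table, 36 x 40 x 19 mm; leave alone
- steel_block_center (a point): centre of a ground steel block 25 x 50 x 25 mm, its long side along its y axis; leave alone
- hex_key_center (a point): centre of a black hex key lying flat, 37 x 89 x 7 mm, long along its y axis; leave alone
Mind the look-alikes: they are no part of the job. What is shaped like the part that bears tall_sample_center but orange or purple is not meant.

How it is judged:
By the outcome, as a careful person would: the job done as asked, in the order asked, and still so for the second after the job is handed in, while the arm keeps its last pose, push and grip.
It also fails if it takes over 72 s, if anything falls off the work surface, if the arm or the gripper's body presses on something with over 40 N, if the wrist force passes 120 N, or if a joint passes its speed limit or range.

## Working session

There is one attempt and no reset: what is moved stays moved. The work goes in short steps, Python scripts to look and compute and a shell command to move; the robot and the scene stay as the last step left them, time stands still between calls to the robot, and variables do not carry over. Pictures are saved under pics/ and viewed, at most 11 in all, crops included, and the job is handed in when it is done.

```bash
mkdir -p pics; ls; python3 - <<'E'
from bench import *
import cv2
for n in("side","top"):
    s=snapshot(n); cv2.imwrite(f"pics/{n}0.png",s["img"][:,:,::-1]); print(n,s["fx"],s["fy"],s["cx"],s["cy"]);print(s["extrinsics"])
print(sense())
E
```

```text
pics
side 394.7992458651118 394.7992458651118 317.0654147191314 198.01631045737577
[[ 8.94881039e-01 -2.58405789e-01  3.63887860e-01  1.55569375e+02]
 [-4.46288250e-01 -5.25117787e-01  7.24622735e-01 -7.35125258e+02]
 [ 3.83727887e-03 -8.10850022e-01 -5.85241418e-01  6.65868066e+02]
 [ 0.00000000e+00  0.00000000e+00  0.00000000e+00  1.00000000e+00]]
top 410.2830194664179 410.2830194664179 320.12879573573775 203.97633136724346
[[ 2.12788713e-03 -9.83561295e-01  1.80562044e-01  3.30385452e+02]
 [-9.99800505e-01  1.49348894e-03  1.99178103e-02  2.42243741e+01]
 [-1.98600547e-02 -1.80568405e-01 -9.83361901e-01  1.21043412e+03]
 [ 0.00000000e+00  0.00000000e+00  0.00000000e+00  1.00000000e+00]]
{'time': 0.1, 'joint_pos': array([ 5.90492348e+01,  7.51266924e+00,  8.53270085e+01, -4.16398627e-04,
        8.72607425e+01, -4.89260557e+00]), 'qd': array([-0.01158919, -0.09483752, -0.06859634, -0.01455693,  0.06674446,
       -0.0117028 ]), 'joint_efforts': array([ 1.99980750e-04, -5.70949888e+01, -5.01941156e+01, -2.38688308e-04,
        8.12990387e-03,  3.34779236e-05]), 'tool_pos': array([263.43361564, 538.83159761, 403.69133934]), 'tcp_rot': array([-1.79899910e+02, -8.15029645e-03,  1.53941854e+02]), 'ft_force': array([ 0.06220103, -0.37154989,  0.22832996]), 'wrist_torque': array([-0.02029326,  0.03277688,  0.00827767]), 'grip_force': 0.0, 'finger_gap': 85.63814947442589}
```

View pics/side0.png

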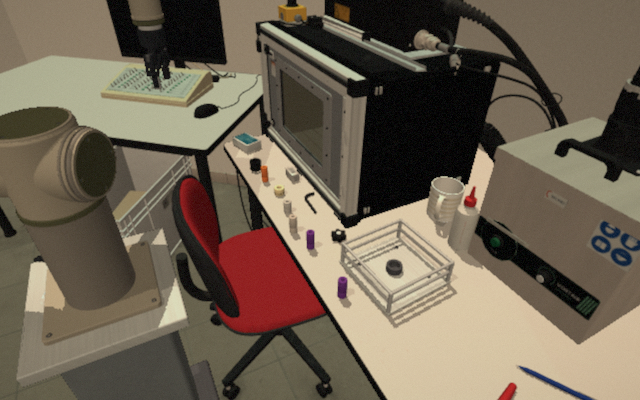

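View pics/top0.png

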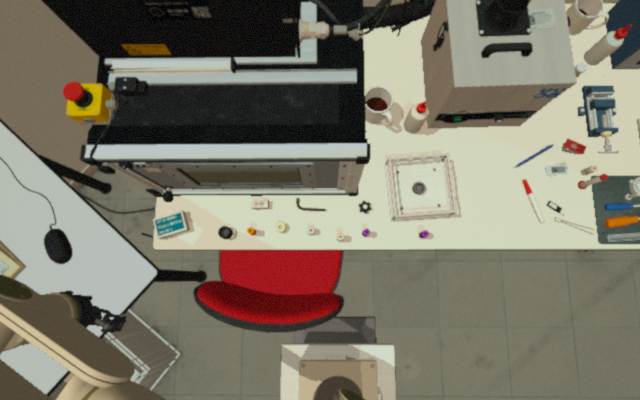

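Side view: loupe at (255,165), orange (265,173), squat (279,191), two grey samples at (288,207) and (293,224), and the cup at (395,267). Top view: loupe (225,232), samples at (281,227), (311,230) and (341,235), cup (419,188). I'll crop in on both.

```bash
cat > h.py <<'E'
import numpy as np
def ray(s,u,v):
    E=np.array(s["extrinsics"]); d=E[:3,:3]@[(u-s["cx"])/s["fx"],(v-s["cy"])/s["fy"],1]; return E[:3,3],d/np.linalg.norm(d)
def plane(s,u,v,z):
    o,d=ray(s,u,v); return o+d*(z-o[2])/d[2]
def proj(s,p):
    E=np.array(s["extrinsics"]); q=E[:3,:3].T@(np.array(p)-E[:3,3]); return s["fx"]*q[0]/q[2]+s["cx"],s["fy"]*q[1]/q[2]+s["cy"]
def two(a,pa,b,pb):
    o,d=ray(a,*pa);p,e=ray(b,*pb); t=np.linalg.lstsq(np.c_[d,-e],p-o,rcond=None)[0]; x,y=o+d*t[0],p+e*t[1]; return (x+y)/2,np.linalg.norm(x-y)
E
python3 - <<'E'
import cv2,numpy as np
a=cv2.imread("pics/side0.png")[150:310,240:460]; b=cv2.imread("pics/top0.png")[140:250,210:470]
a=cv2.resize(a,None,fx=3.6,fy=3.6,interpolation=3); b=cv2.resize(b,None,fx=3,fy=3,interpolation=3)
cv2.imwrite("pics/a.png",a);cv2.imwrite("pics/b.png",b)
E
```

```text
(no output)
```

View pics/a.png

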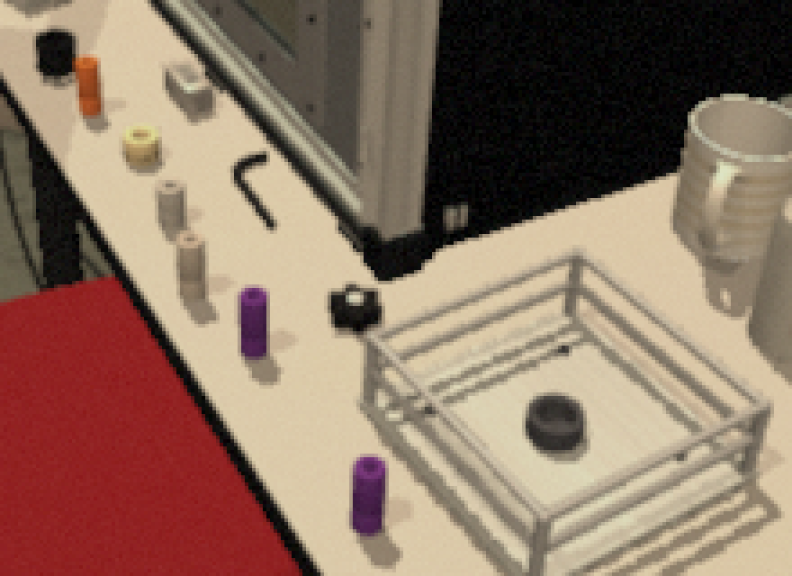

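View pics/b.png

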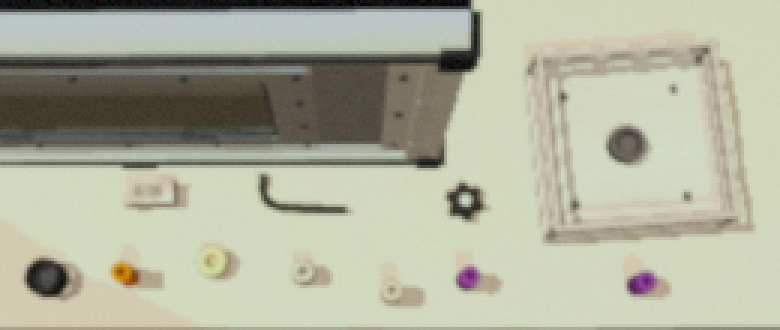

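The crops show these points (side crop / top crop). Tall sample top: (190,239) / (391,292). Middle sample top: (171,186) / (304,272). Loupe top: (56,38) / (45,276). Cup rim: (556,407) / (627,145).

```bash
python3 - <<'E'
from bench import *
from h import *
np.set_printoptions(precision=1,suppress=True)
S,T=snapshot("side"),snapshot("top")
A=lambda x,y:(240+x/3.6-.4,150+y/3.6-.4); B=lambda x,y:(210+x/3-.3,140+y/3-.3)
for n,a,b,z in[("tall",(190,239),(391,292),50),("mid",(171,186),(304,272),34),("loupe",(56,38),(45,276),30),("cup",(556,407),(627,145),26)]:
    print(n,two(S,A(*a),T,B(*b)),plane(S,*A(*a),z),plane(T,*B(*b),z))
for b in[(563,97),(673,89),(687,196),(575,204)]: print("screw",plane(T,*B(*b),9))
for p in[(548,238),(735,222),(708,48),(532,68)]: print("post",plane(T,*B(*p),65))
for p in[(125,272),(468,275),(642,283),(213,261)]: print("other",plane(T,*B(*p),40))
print("cab",plane(T,*B(441,166),0))
E
```

```text
tall (array([449.6,  -9.3,  46. ]), np.float64(1.969229962479568)) [448.6 -14.1  50. ] [448.2  -8.8  50. ]
mid (array([470.1,  74.1,  30.5]), np.float64(1.3392187461877432)) [469.1  69.6  34. ] [469.1  74.1  34. ]
loupe (array([466.6, 325.4,  28.3]), np.float64(1.330329581164848)) [466.4 322.4  30. ] [465.7 325.1  30. ]
cup (array([ 596.6, -242.6,   25.8]), np.float64(3.09715811132439)) [ 598.1 -243.    26. ] [ 595.1 -241.8   26. ]
screw [ 648.4 -183.7    9. ]
screw [ 656.3 -293.9    9. ]
screw [ 547.3 -302.4    9. ]
screw [ 539.4 -192.1    9. ]
post [ 497.4 -155.7   65. ]
post [ 512.4 -330.6   65. ]
post [ 681.7 -314.4   65. ]
post [ 662.4 -145.3   65. ]
other [468.4 245.6  40. ]
other [465.5 -82.6  40. ]
other [ 457.8 -247.3   40. ]
other [479.  161.3  40. ]
cab [579.8 -61.2   0. ]
```

```bash
python3 -m jog '0 0 0 0 0 .152 -.2;0 0 0 0 0 .152 -.2;0 0 0 0 0 .152 -.2;0 0 0 0 0 .152 -.2;0 0 0 0 0 .152 -.2' 40
python3 -m jog '0 0 0 0 0 .152 -.2;0 0 0 0 0 .154 -.2;-.5 .17 0 0 0 0 -.2;-.5 .17 0 0 0 0 -.2;-.5 .17 0 0 0 0 -.2'
python3 -m jog '-.5 .17 0 0 0 0 -.2;-.5 .17 0 0 0 0 -.2;-.5 .17 0 0 0 0 -.2;-.5 .17 0 0 0 0 -.2;-.5 .17 0 0 0 0 -.2'
```

```text
time: 0.82
tool_pos: [263.5, 539.0, 404.4]
tcp_rot: [-180.0, 0.0, 108.0]
ft_force: [-1.1, -0.0, 0.2]
finger_gap: 51.3
grip_force: 0.0
time: 1.45
tool_pos: [314.6, 387.6, 404.4]
tcp_rot: [-180.0, 0.0, 90.0]
ft_force: [0.8, -0.0, 0.1]
finger_gap: 51.4
grip_force: 0.0
time: 2.08
tool_pos: [399.5, 137.3, 404.8]
tcp_rot: [180.0, -0.0, 90.0]
ft_force: [0.3, 0.5, 0.7]
finger_gap: 51.2
grip_force: 0.0
```

```bash
python3 -m jog '-.5 .17 .3 0 0 0 -.2;-.5 .17 .3 0 0 0 -.2;-.47 .15 .3 0 0 0 -.2;0 0 .3 0 0 0 -.2;0 0 .2 0 0 0 -.2'
python3 - <<'E'
from bench import *
import cv2
o=[]
for n,(x,y) in(("side",(250,150)),("top",(280,150))):
    s=snapshot(n); cv2.imwrite(f"pics/{n}1.png",s["img"][:,:,::-1]); o.append(cv2.resize(s["img"][y:y+100,x:x+100,::-1],None,fx=4,fy=4,interpolation=3))
cv2.imwrite("pics/c1.png",cv2.hconcat(o)); print(sense()["tool_pos"])
E
```

```text
time: 2.7
tool_pos: [447.8, -8.9, 262.9]
tcp_rot: [-179.9, -0.0, 89.9]
ft_force: [-0.8, 0.6, 1.1]
finger_gap: 51.4
grip_force: 0.0
[447.03666302  -8.18089214 262.00372287]
```

View pics/c1.png

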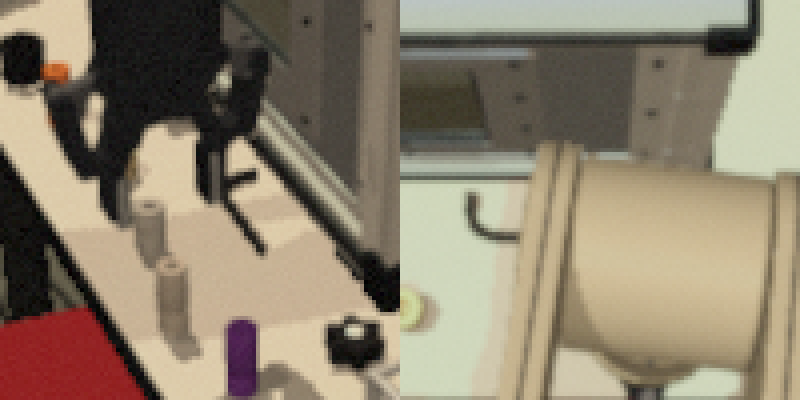

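```bash
python3 - <<'E'
from bench import *
from h import *
S=snapshot("side"); T=snapshot("top")
p=sense()["tool_pos"]; print(p)
for d in (150,165,173):
  for x in(-30,-25,25,30): print(d,x,np.round(proj(S,p+[x,0,-d]),1))
for q in((449,-9),(449,-14)): print(q,np.round(proj(S,(*q,50)),1),np.round(proj(S,(*q,0)),1),np.round(proj(T,(*q,50)),1))
E
```

```text
[448.3080419   -7.97387028 264.8401485 ]
150 -30 [278.8 196.8]
150 -25 [280.8 196.3]
150 25 [299.8 191. ]
150 30 [301.6 190.5]
165 -30 [279.2 201.8]
165 -25 [281.1 201.3]
165 25 [299.9 196. ]
165 30 [301.7 195.5]
173 -30 [279.3 204.5]
173 -25 [281.2 203.9]
173 25 [300.  198.6]
173 30 [301.8 198.1]
(449, -9) [291.7 214.8] [292.3 230. ] [340.1 236.8]
(449, -14) [292.5 215.9] [293.1 231.1] [341.9 236.8]
```

```bash
python3 -m jog '-.025 0 .25 0 0 0 -.2;0 0 .25 0 0 0 -.2;0 0 .15 0 0 0 -.2;0 0 .1 0 0 0 -.2;0 0 0 0 0 0 -.2'
python3 -m jog '0 0 0 0 0 0 .3;0 0 0 0 0 0 .4;0 0 0 0 0 0 .6;0 0 0 0 0 0 .8;0 0 0 0 0 0 1' 40
python3 -m jog '0 0 0 0 0 0 1;0 0 0 0 0 0 1' 40
```

```text
time: 3.52
tool_pos: [448.4, -10.4, 189.6]
tcp_rot: [-180.0, -0.0, 90.0]
ft_force: [0.6, -0.5, 1.0]
finger_gap: 51.3
grip_force: 0.0
time: 4.15
tool_pos: [448.8, -10.6, 190.4]
tcp_rot: [179.9, 0.0, 90.0]
ft_force: [-1.3, 0.4, 6.0]
finger_gap: 19.0
grip_force: 39.0
time: 4.4
tool_pos: [448.8, -10.6, 190.5]
tcp_rot: [179.9, 0.0, 90.0]
ft_force: [-1.5, 0.2, 6.0]
finger_gap: 19.5
grip_force: 39.0
```

```bash
python3 -m jog '0 0 -.1 0 0 0 1;0 0 -.3 0 0 0 1;0 0 -.3 0 0 0 1;0 0 -.3 0 0 0 1;0 0 -.3 0 0 0 1'
python3 -m jog '-.4 0 0 0 0 0 1;-.4 0 0 0 0 0 1;-.4 0 0 0 0 0 1;-.4 0 0 0 0 0 1;-.4 .1 0 0 0 0 1'
python3 -m jog '-.32 .4 0 0 0 0 1;0 .4 0 0 0 0 1;0 .4 0 0 0 0 1;0 .2 .2 0 0 0 1;0 0 .2 0 0 0 1'
python3 -m jog '0 0 .2 0 0 0 1;0 0 0 0 0 0 1;0 0 0 0 0 0 1'
python3 - <<'E'
from bench import *
import cv2
o=[]
for n,(x,y) in(("side",(345,180)),("top",(360,130))):
    s=snapshot(n); cv2.imwrite(f"pics/{n}2.png",s["img"][:,:,::-1]); o.append(cv2.resize(s["img"][y:y+110,x:x+100,::-1],None,fx=4,fy=4,interpolation=3))
cv2.imwrite("pics/c2.png",cv2.hconcat(o)); print(sense())
E
```

```text
time: 5.03
tool_pos: [448.1, -10.5, 321.1]
tcp_rot: [180.0, 0.0, 90.0]
ft_force: [0.1, -1.1, -0.8]
finger_gap: 19.0
grip_force: 39.1
time: 5.65
tool_pos: [457.9, -211.8, 320.2]
tcp_rot: [180.0, 0.0, 90.0]
ft_force: [0.8, 0.2, -0.6]
finger_gap: 18.9
grip_force: 39.1
time: 6.28
tool_pos: [599.1, -242.4, 279.2]
tcp_rot: [180.0, 0.0, 90.0]
ft_force: [-0.9, 0.5, -0.2]
finger_gap: 18.9
grip_force: 39.3
time: 6.65
tool_pos: [597.9, -242.8, 260.3]
tcp_rot: [180.0, 0.0, 90.0]
ft_force: [-0.7, -1.5, -0.5]
finger_gap: 18.9
grip_force: 39.2
{'time': 6.75, 'joint_pos': array([-2.66408322e+01,  2.03578932e+01,  8.56254842e+01, -2.38313149e-03,
        7.38988325e+01, -2.66033825e+01]), 'qd': array([ 0.0931988 ,  0.05269615, -0.29231949, -0.03755306, -0.12845841,
       -0.0024905 ]), 'joint_efforts': array([-1.46282651e-02, -6.46910334e+01, -4.64237487e+01, -2.17478279e-03,
        2.98909564e-02, -1.76031197e-03]), 'tool_pos': array([ 598.44248841, -242.9385816 ,  261.14362638]), 'tcp_rot': array([1.79895707e+02, 5.47961985e-02, 8.99631590e+01]), 'ft_force': array([0.30663465, 0.05300823, 0.08623747]), 'wrist_torque': array([-0.02922843,  0.01402992,  0.02415511]), 'grip_force': 39.24054980278015, 'finger_gap': 18.66358515103381}
```

View pics/c2.png

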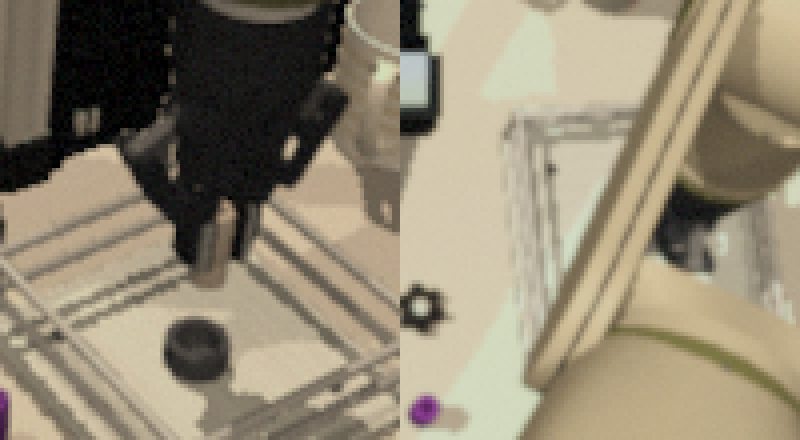

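The sample hangs upright above the cup. In the side crop its foot is at about (207,283) and the cup rim centre about (196,342). I'll lower it to just above the rim and measure the two against each other in the same camera.

```bash
python3 -m jog '0 0 .2 0 0 0 1;0 0 .15 0 0 0 1;0 0 0 0 0 0 1;0 0 0 0 0 0 1'
python3 - <<'E'
from bench import *
import cv2
o=[]
a=cv2.imread("pics/side0.png"); s=snapshot("side"); b=s["img"][:,:,::-1]; cv2.imwrite("pics/side3.png",b)
c=[cv2.resize(i[235:285,370:420],None,fx=8,fy=8,interpolation=0) for i in(a,b)]
cv2.imwrite("pics/c3.png",cv2.hconcat(c))
g=cv2.cvtColor(a,6); h=cv2.cvtColor(b,6)
print("cup");print(g[256:280,382:408])
E
```

```text
time: 7.25
tool_pos: [598.3, -242.5, 224.4]
tcp_rot: [-180.0, -0.0, 90.0]
ft_force: [0.1, -0.9, -0.6]
finger_gap: 19.0
grip_force: 39.2
cup
[[209 209 206 204 203 204 205 204 203 202 203 202 203 200 203 204 202 202
  202 202 203 205 203 203 205 205]
 [208 209 209 209 206 203 204 206 204 205 201 206 202 204 200 204 200 202
  201 201 204 206 203 203 206 202]
 [206 207 207 209 207 204 202 206 207 200 194 189 188 195 202 203 201 200
  202 201 200 202 204 204 204 203]
 [205 206 209 205 208 208 192 177 170 151 139 137 138 147 163 175 195 204
  203 203 203 201 201 206 204 205]
 [208 207 206 206 207 199 159 117  99  72  72  73  74  76  84 117 151 177
  194 206 203 201 202 205 204 202]
 [208 208 203 204 197 155 102  75  63  56  56  53  58  67  67  75  90 117
  154 187 204 202 200 202 202 206]
 [208 210 209 206 174  98  74  66  50  48  49  48  47  51  50  50  71  79
   97 162 203 205 203 202 202 203]
 [207 210 210 200 156  81  69  51  45  40  51  48  52  51  49  44  54  68
   82 134 189 203 205 203 200 203]
 [210 209 212 193 135  77  66  48  44  44  52  51  52  51  46  45  38  50
   76  99 160 
[... 956 characters left out ...]
47  46  52
   86 113 121 165 206 208 207 206]
 [209 207 210 210 210 196 152  95  74  52  48  46  46  48  47  50  53  86
  121 134 130 168 206 206 207 206]
 [206 208 208 209 209 211 197 154 113 100  98  85  86  87  91 101 104 118
  133 134 152 190 208 205 205 207]
 [207 209 209 207 208 211 211 194 175 159 127 122 124 122 128 135 133 133
  131 151 189 208 209 205 205 205]
 [206 207 209 209 210 211 207 209 209 196 173 159 135 134 136 137 134 131
  154 190 206 209 208 207 208 203]
 [206 206 208 211 209 210 208 210 210 209 207 199 177 178 176 177 177 179
  191 207 206 206 208 209 208 205]
 [206 207 207 208 207 210 209 209 207 211 209 207 208 210 210 210 213 211
  213 209 208 208 208 209 207 209]]
```

View pics/c3.png

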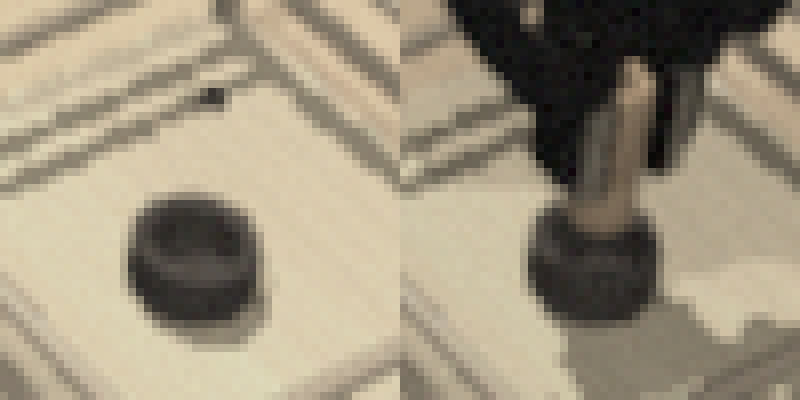

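The sample foot shows just over the cup: edges at u ≈ 390.5–399, bottom v ≈ 264. The cup spans u 385.3–402, with its far rim at v ≈ 259. Next I turn those into millimetres.

```bash
python3 - <<'E'
from bench import *
from h import *
import cv2
S=snapshot("side"); b=cv2.imread("pics/side3.png").astype(int)
print((b[252:268,387:403,2])); print("R-B");print((b[252:268,387:403,2]-b[252:268,387:403,0]))
o=np.array(S["extrinsics"])[:3,3]
def ext(c,r):
    t=np.linspace(0,2*np.pi,361); q=np.array([proj(S,(c[0]+r*np.cos(a),c[1]+r*np.sin(a),c[2])) for a in t]); return "u",q[:,0].min().round(2),q[:,0].max().round(2),"v",q[:,1].min().round(2),q[:,1].max().round(2)
print("cup rim outer",ext((597,-243,26),18.5)); print("foot",ext((597,-243,34.7),10))
J=np.array([np.subtract(proj(S,np.array([597,-243,30])+d),proj(S,(597,-243,30))) for d in((1,0,0),(0,1,0),(0,0,1))]);print(J)
E
```

```text
[[ 15  19  17  16  23  38  70  85  84  80 106 117 110  85  27   9]
 [ 25  10  15  21  21  46  76  94  78  77 109 116 108  82  23  10]
 [ 12  16  18  28  16  48  78  96  78  83 113 108 108  83  11  15]
 [ 79  18  16  24  24  49  82  98  85  87 112 107 105  81  14  25]
 [140  78  19  26  15  56  88  93  73  85 107 106 112 112  90  72]
 [172 133  55  21  32  63  89  89  79  92 109 105 122 151 153 148]
 [193 173 135  93  49  75  84  87  76 102 115 112 133 167 179 179]
 [208 190 157 127  76  81  94  90  92 117 122 116 141 175 183 178]
 [194 154 114 108  93  92 102 108 112 122 122 112 139 172 183 179]
 [151  95  64  77  90 107 115 120 121 123 119 106 108 140 166 185]
 [ 94  65  56  49  79 106 117 118 120 119 113 102  81  87 141 182]
 [ 81  63  46  39  55  82  99 104 112 106  94  73  58  59 113 168]
 [ 77  68  47  45  42  47  60  73  79  71  55  40  32  41  73 144]
 [ 77  73  60  46  38  43  42  48  45  41  44  37  38  36  45 131]
 [ 68  80  71  49  46  37  52  53  53  51  40  41  34  40  50 117]
 [ 49  66  67  57  50  54  64  68  63  68  58  57  40  50  50 121]]
R-B
[[ 4  3  4 -1 -2  7 13 
[... 374 characters left out ...]
 36 38 37]
 [39 30 21 24 24 24 27 30 30 36 36 33 32 36 38 35]
 [28 18  8 18 25 31 34 34 36 35 35 31 25 28 34 37]
 [16 11  9  9 20 29 36 35 33 36 34 28 15 13 29 38]
 [14  8  8  6 12 23 28 31 30 33 26 19 10  8 21 34]
 [13 10  5  8  5  6 13 18 22 19 10  5  6  5 12 31]
 [11  8  6  5  6  4  6  6  6  3  5  5 10  3  5 27]
 [10 12  9  7  6  6  8  8  5 10  4  6  6  4  5 23]
 [ 9 14 10  7  4 10  9 11 10 10 10  8  8  7  8 23]]
cup rim outer ('u', np.float64(385.37), np.float64(401.94), 'v', np.float64(257.02), np.float64(268.79))
foot ('u', np.float64(389.59), np.float64(398.6), 'v', np.float64(256.9), np.float64(263.24))
[[ 0.36568123 -0.14064161]
 [-0.26045347 -0.28462839]
 [ 0.05226029 -0.31835074]]
```

```bash
python3 - <<'E'
from bench import *
from h import *
import cv2
T=snapshot("top"); a=cv2.cvtColor(cv2.imread("pics/top0.png"),6)
print(a[178:198,409:430]); print("sample");print(a[228:244,333:349])
def ext(c,r):
    t=np.linspace(0,2*np.pi,361); q=np.array([proj(T,(c[0]+r*np.cos(a),c[1]+r*np.sin(a),c[2])) for a in t]); return "u",q[:,0].min().round(2),q[:,0].max().round(2),"v",q[:,1].min().round(2),q[:,1].max().round(2)
print("rim",ext((597,-243,26),18.5),"base",ext((597,-243,8),18.5)); print("top",ext((448.5,-10,50),10))
E
```

```text
[[210 210 209 210 211 211 210 210 210 210 211 212 210 210 210 212 212 212
  211 211 212]
 [210 210 209 209 210 208 210 209 211 210 211 210 212 212 212 211 211 212
  212 212 213]
 [210 210 210 210 211 212 209 206 204 205 205 207 210 211 211 212 212 212
  211 212 211]
 [211 210 211 211 209 207 201 192 182 179 176 187 199 207 211 211 211 212
  211 211 211]
 [211 211 211 207 204 194 177 158 143 133 128 142 163 179 197 209 213 211
  211 211 212]
 [212 211 210 206 191 164 131 110  95  86  88  99 106 127 164 198 209 210
  210 211 212]
 [211 209 207 197 170 128 103  87  75  67  68  67  79  96 128 171 202 211
  211 212 211]
 [208 210 204 183 139 107  92  80  83  91  90  88  76  75 102 142 187 209
  211 212 212]
 [211 211 202 167 113  94  87  87  96 103 107 102  92  78  89 120 164 199
  212 213 214]
 [213 211 197 147  99  98  86  86 104 107 106 107 102  83  84 112 145 188
  209 211 213]
 [211 209 191 132  94 104  93  89 103 106 106 105 100  81  84 112 141 177
  202 210 213]
 [213 210 193 135  89 100 100  93 103 105 106 103  94  81  86 112 142 172
  193 212 214]
 [212 212 203 167  91  92 100  9
[... 1345 characters left out ...]
165 166 165]
 [211 212 211 197 183 197 196 189 193 195 179 165 165 166 167 166]
 [212 211 211 197 173 177 188 192 185 172 161 164 165 164 165 166]
 [211 212 210 204 188 165 158 160 156 147 157 164 167 165 165 165]
 [212 212 212 211 204 187 170 168 163 162 166 168 169 168 168 171]
 [212 212 212 211 210 206 199 200 196 194 191 193 193 194 193 194]
 [212 213 211 212 212 212 210 211 209 210 210 210 209 210 209 209]]
rim ('u', np.float64(412.77), np.float64(425.41), 'v', np.float64(181.29), np.float64(193.56)) base ('u', np.float64(411.55), np.float64(424.01), 'v', np.float64(182.7), np.float64(194.81))
top ('u', np.float64(336.91), np.float64(343.98), 'v', np.float64(233.41), np.float64(240.46))
```

```bash
python3 -m jog '-.025 -.031 0 0 0 0 1;0 0 0 0 0 0 1;0 0 .03 0 0 0 1;0 0 .03 0 0 0 1;0 0 .02 0 0 0 1'
python3 -m jog '0 0 .015 0 0 0 1;0 0 .01 0 0 0 1;0 0 0 0 0 0 1'
python3 - <<'E'
from bench import *
import cv2
s=snapshot("side"); b=s["img"][:,:,::-1]; cv2.imwrite("pics/side4.png",b)
cv2.imwrite("pics/c4.png",cv2.resize(b[230:290,360:430],None,fx=8,fy=8,interpolation=3))
print(sense())
E
```

```text
time: 8.02
tool_pos: [595.1, -245.0, 216.2]
tcp_rot: [-180.0, -0.0, 90.0]
ft_force: [-0.1, -0.4, 1.7]
finger_gap: 18.9
grip_force: 39.3
time: 8.4
tool_pos: [595.4, -245.1, 214.3]
tcp_rot: [180.0, 0.0, 90.0]
ft_force: [1.0, 0.6, -0.4]
finger_gap: 18.9
grip_force: 39.1
{'time': 8.45, 'joint_pos': array([-2.69381403e+01,  2.31432329e+01,  8.73926184e+01,  7.53166573e-03,
        6.94370330e+01, -2.69245705e+01]), 'qd': array([ 0.05363858,  0.08666906,  0.02026725, -0.02190951,  0.08368232,
        0.01388142]), 'joint_efforts': array([-4.54918183e-01, -6.59764552e+01, -4.46017778e+01, -3.02477125e-01,
        6.47665970e-01, -7.53904933e-04]), 'tool_pos': array([ 595.35234566, -245.0799995 ,  214.28220232]), 'tcp_rot': array([1.79972630e+02, 5.98988604e-03, 8.99837850e+01]), 'ft_force': array([ 1.03358701,  0.45096246, -1.7447462 ]), 'wrist_torque': array([-0.03218432, -0.33796406, -0.05201287]), 'grip_force': 39.082855582237244, 'finger_gap': 18.759154362301434}
```

View pics/c4.png

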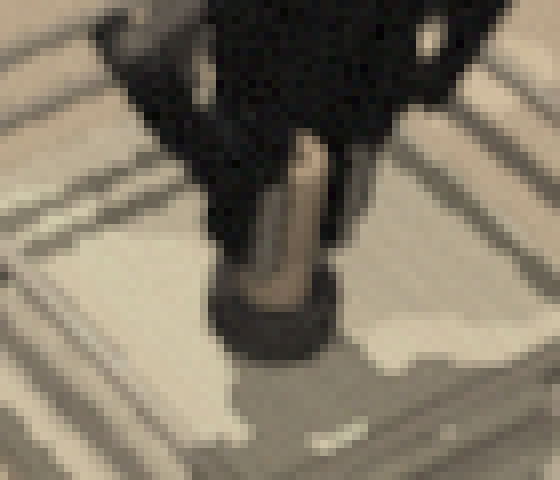

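The foot has just entered the rim. The wrist moment (τy −0.34) means the rim is pushing the foot towards +x, so I'll shift +x slightly and keep going.

```bash
python3 -m jog '0 .012 0 0 0 0 1;0 0 0 0 0 0 1;0 0 .01 0 0 0 1;0 0 0 0 0 0 1'; python3 -c "
from bench import *
print(sense()['wrist_torque'],sense()['ft_force'])"
python3 -m jog '0 0 .015 0 0 0 1;0 0 0 0 0 0 1'; python3 -c "
from bench import *
print(sense()['wrist_torque'],sense()['ft_force'])"
```

```text
time: 8.95
tool_pos: [596.3, -245.1, 213.0]
tcp_rot: [-180.0, -0.0, 90.0]
ft_force: [0.8, 0.3, -1.5]
finger_gap: 19.2
grip_force: 39.1
[-0.02121923  0.03938969  0.04193944] [ 0.79483683  0.31314491 -1.54656901]
time: 9.2
tool_pos: [596.3, -245.1, 211.5]
tcp_rot: [-180.0, -0.0, 90.0]
ft_force: [-0.4, -0.3, -0.1]
finger_gap: 18.8
grip_force: 39.1
[0.02976114 0.00552323 0.03231605] [-0.43582108 -0.26503934 -0.09157133]
```

```bash
python3 -m jog '0 .008 .02 0 0 0 1;0 0 .02 0 0 0 1;0 0 .02 0 0 0 1;0 0 0 0 0 0 1'; python3 -c "
from bench import *
print(sense()['wrist_torque'],sense()['ft_force'])"
python3 -m jog '0 0 .02 0 0 0 1;0 0 .01 0 0 0 1;0 0 0 0 0 0 1'; python3 -c "
from bench import *
print(sense()['wrist_torque'],sense()['ft_force'])"
```

```text
time: 9.7
tool_pos: [597.1, -245.0, 205.3]
tcp_rot: [-180.0, -0.0, 90.0]
ft_force: [0.3, 0.1, -1.1]
finger_gap: 18.1
grip_force: 39.1
[-0.03402449  0.02522001  0.03273829] [ 0.26659597  0.07518687 -1.05724633]
time: 10.07
tool_pos: [597.2, -245.1, 202.7]
tcp_rot: [-180.0, 0.0, 90.0]
ft_force: [0.3, 0.8, -0.6]
finger_gap: 18.9
grip_force: 39.5
[-0.05467189 -0.01632052  0.01411293] [ 0.29964692  0.79376899 -0.57432014]
```

```bash
for i in 1; do python3 -m jog '0 0 .006 0 0 0 1;0 0 0 0 0 0 1' | grep -E "tool|ft"; python3 -m jog '0 0 .006 0 0 0 1;0 0 0 0 0 0 1' | grep -E "tool|ft"; python3 -m jog '0 0 0 0 0 0 1;0 0 0 0 0 0 1'| grep -E "tool|ft"; done
```

```text
tool_pos: [597.3, -245.1, 202.5]
ft_force: [-1.3, 1.2, 4.5]
tool_pos: [597.3, -245.2, 202.5]
ft_force: [-4.2, 1.8, 8.7]
tool_pos: [597.3, -245.1, 202.5]
ft_force: [-4.7, 2.5, 8.8]
```

```bash
python3 -m jog '0 0 -.008 0 0 0 1;0 0 0 0 0 0 1' 20; python3 -m jog '0 0 0 0 0 0 .5;0 0 0 0 0 0 .4;0 0 0 0 0 0 .2;0 0 0 0 0 0 0;0 0 0 0 0 0 -.2'
python3 -m jog '0 0 -.1 0 0 0 -.2;0 0 -.3 0 0 0 -.2;0 0 -.4 0 0 0 -.2;0 0 -.4 0 0 0 -.2;0 0 0 0 0 0 -.2'
python3 - <<'E'
from bench import *
import cv2
o=[]
for n,(x,y) in(("side",(360,220)),("top",(385,150))):
    s=snapshot(n); cv2.imwrite(f"pics/{n}5.png",s["img"][:,:,::-1]); o.append(cv2.resize(s["img"][y:y+70,x:x+65,::-1],None,fx=6,fy=6,interpolation=3))
cv2.imwrite("pics/c5.png",cv2.hconcat(o))
E
```

```text
time: 11.08
tool_pos: [597.3, -245.1, 202.5]
tcp_rot: [180.0, 0.0, 90.0]
ft_force: [-1.0, -0.2, 3.9]
finger_gap: 18.8
grip_force: 39.5
time: 11.7
tool_pos: [597.2, -245.1, 202.3]
tcp_rot: [-180.0, 0.0, 90.0]
ft_force: [0.4, -0.2, -0.6]
finger_gap: 51.1
grip_force: 0.0
time: 12.32
tool_pos: [598.7, -245.8, 328.5]
tcp_rot: [179.5, 0.2, 90.0]
ft_force: [-0.2, 0.5, -0.5]
finger_gap: 51.4
grip_force: 0.0
```

View pics/c5.png

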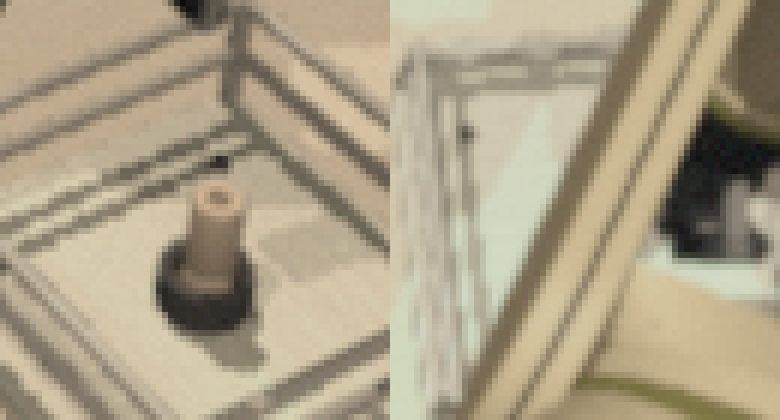

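The sample stands upright in the cup and the stand is undisturbed; its top centre is at about (396,252.6) in the side view. Next I draw back and go to the loupe.

```bash
python3 -m jog '0 -.4 -.1 0 0 0 -.6;0 -.4 0 0 0 0 -.6;0 -.4 0 0 0 0 -.6;.3 -.3 0 0 0 0 -.6;.5 0 0 0 0 0 -.6' >/dev/null
python3 -m jog '.5 0 0 0 0 0 -.6;.5 0 0 0 0 0 -.6;.5 0 0 0 0 0 -.6;.5 0 0 0 0 0 -.6;.5 0 0 0 0 0 -.6'
python3 -m jog '.5 0 0 0 0 0 -.6;.5 0 0 0 0 0 -.6;.5 0 0 0 0 0 -.6;.5 .09 0 0 0 0 -.6;.39 .09 0 0 0 0 -.6'
python3 -m jog '0 0 0 0 0 0 -.6;0 0 0 0 0 0 -.6'
python3 - <<'E'
from bench import *
from h import *
import cv2
S,T=snapshot("side"),snapshot("top")
g=cv2.cvtColor(cv2.imread("pics/top0.png"),6)[222:244,215:237]; print(g)
print(cv2.cvtColor(cv2.imread("pics/side0.png"),6)[155:178,246:266])
def ext(s,c,r):
    t=np.linspace(0,2*np.pi,361); q=np.array([proj(s,(c[0]+r*np.cos(a),c[1]+r*np.sin(a),c[2])) for a in t]); return "u",q[:,0].min().round(2),q[:,0].max().round(2),"v",q[:,1].min().round(2),q[:,1].max().round(2)
for s in(S,T): print("top",ext(s,(466,324,30),18),"foot",ext(s,(466,324,0),19))
E
```

```text
time: 13.68
tool_pos: [446.5, 86.5, 331.0]
tcp_rot: [-179.9, 0.0, 90.0]
ft_force: [1.2, 0.8, 1.0]
finger_gap: 68.2
grip_force: 0.0
time: 14.3
tool_pos: [464.7, 325.7, 330.6]
tcp_rot: [-179.9, 0.1, 90.0]
ft_force: [0.3, -0.7, 0.0]
finger_gap: 68.6
grip_force: 0.0
time: 14.55
tool_pos: [464.9, 323.5, 330.8]
tcp_rot: [-179.9, 0.1, 90.0]
ft_force: [-0.7, 0.0, -0.3]
finger_gap: 68.2
grip_force: 0.0
[[201 202 201 201 203 201 202 202 204 207 206 207 206 209 210 212 212 211
  213 211 212 212]
 [201 202 203 203 201 201 202 201 202 202 201 202 202 204 207 209 212 212
  212 212 212 211]
 [201 203 202 203 202 202 202 200 198 199 200 199 202 202 202 205 207 211
  212 212 214 212]
 [201 202 202 202 201 201 198 191 174 173 177 187 195 203 202 202 205 211
  212 212 212 212]
 [202 201 203 201 199 191 170 146 114 110 124 141 155 177 192 198 202 207
  210 211 212 213]
 [202 201 203 199 190 160 106  65  52  48  57  61  78 115 150 166 176 185
  192 200 210 211]
 [201 201 201 190 158 102  47  31  35  41  48  52  54  60  65  99 131 154
  169 178 198 211]
 [202 200 199 178 106  48  28  35  39  49  57  68  6
[... 2979 characters left out ...]
0 181 179 183 168 147 145 147 160 179 177 144  84  89
   89  86]
 [178 178 179 180 178 179 182 181 180 180 179 180 179 182 181 149  82  87
   86  85]
 [183 182 181 181 180 180 181 180 180 181 182 181 181 181 181 148  75  82
   82  80]
 [180 181 181 180 179 181 180 181 180 180 183 180 183 180 185 162  99  92
   91  89]]
top ('u', np.float64(249.14), np.float64(260.59), 'v', np.float64(157.1), np.float64(162.86)) foot ('u', np.float64(249.73), np.float64(261.64), 'v', np.float64(164.98), np.float64(171.16))
top ('u', np.float64(218.9), np.float64(231.25), 'v', np.float64(225.45), np.float64(237.79)) foot ('u', np.float64(221.21), np.float64(233.94), 'v', np.float64(226.41), np.float64(239.13))
```

```bash
python3 -m jog '0 0 .4 0 0 0 -.5;0 0 .4 0 0 0 -.5;0 0 .4 0 0 0 -.5;0 0 .2 0 0 0 -.4;0 0 .13 0 0 0 -.3' 25
python3 -m jog '0 0 0 0 0 0 -.1;0 0 0 0 0 0 0;0 0 0 0 0 0 .1;0 0 0 0 0 0 .2;0 0 0 0 0 0 .3' 25
python3 -m jog '0 0 0 0 0 0 .5;0 0 0 0 0 0 .5;0 0 0 0 0 0 .5' 25
```

```text
time: 15.28
tool_pos: [465.5, 323.4, 178.8]
tcp_rot: [-180.0, 0.0, 89.9]
ft_force: [0.2, -0.7, 0.6]
finger_gap: 55.7
grip_force: 0.0
time: 15.9
tool_pos: [466.0, 324.4, 180.9]
tcp_rot: [179.9, -0.1, 90.0]
ft_force: [-0.5, -0.9, 5.6]
finger_gap: 35.4
grip_force: 24.4
time: 16.27
tool_pos: [466.0, 324.4, 180.8]
tcp_rot: [179.9, -0.1, 90.0]
ft_force: [-0.7, -0.6, 4.5]
finger_gap: 35.4
grip_force: 24.4
```

```bash
python3 -m jog '0 0 -.1 0 0 0 .5;0 0 -.3 0 0 0 .5;0 0 -.4 0 0 0 .5;0 0 -.4 0 0 0 .5;0 0 -.3 0 0 0 .5' 25
python3 -m jog '-.3 -.06 0 0 0 0 .5;-.4 -.06 0 0 0 0 .5;-.4 -.06 0 0 0 0 .5;-.4 0 0 0 0 0 .5;-.4 0 0 0 0 0 .5' >/dev/null
python3 -m jog '-.4 0 0 0 0 0 .5;-.4 0 0 0 0 0 .5;-.4 0 0 0 0 0 .5;-.4 0 0 0 0 0 .5;-.4 0 0 0 0 0 .5' >/dev/null
python3 -m jog '-.4 0 0 0 0 0 .5;-.4 0 0 0 0 0 .5;-.4 0 0 0 0 0 .5;-.4 0 0 0 0 0 .5;-.2 0 0 0 0 0 .5'
python3 -m jog '0 0 0 0 0 0 .5;0 0 0 0 0 0 .5'
```

```text
time: 16.9
tool_pos: [465.6, 324.1, 332.4]
tcp_rot: [179.9, -0.1, 90.0]
ft_force: [-0.8, 0.3, -0.6]
finger_gap: 34.9
grip_force: 24.9
time: 18.77
tool_pos: [447.0, -247.7, 330.1]
tcp_rot: [180.0, 0.0, 89.9]
ft_force: [-0.6, -0.3, 0.2]
finger_gap: 35.0
grip_force: 24.9
time: 19.02
tool_pos: [447.3, -245.2, 329.4]
tcp_rot: [-180.0, -0.0, 90.0]
ft_force: [-0.5, 0.3, 0.2]
finger_gap: 34.9
grip_force: 24.9
```

```bash
python3 -m jog '0 .3 0 0 0 0 .5;0 .4 0 0 0 0 .5;0 .4 0 0 0 0 .5;0 .3 0 0 0 0 .5;0 .1 .1 0 0 0 .5' >/dev/null
python3 -m jog '0 0 .2 0 0 0 .5;0 0 .2 0 0 0 .5;0 0 .1 0 0 0 .5;0 0 0 0 0 0 .5;0 0 0 0 0 0 .5'
python3 - <<'E'
from bench import *
import cv2
s=snapshot("side"); b=s["img"][:,:,::-1]; cv2.imwrite("pics/side6.png",b)
cv2.imwrite("pics/c6.png",cv2.resize(b[215:285,360:440],None,fx=8,fy=8,interpolation=3))
print(sense()["tool_pos"],sense()["tcp_rot"])
E
```

```text
time: 20.27
tool_pos: [597.3, -246.4, 270.1]
tcp_rot: [179.9, 0.0, 90.0]
ft_force: [0.3, -0.9, -0.2]
finger_gap: 35.4
grip_force: 25.0
[ 597.44680407 -246.39750221  270.43711868] [1.79910392e+02 4.40932095e-02 8.99658749e+01]
```

View pics/c6.png

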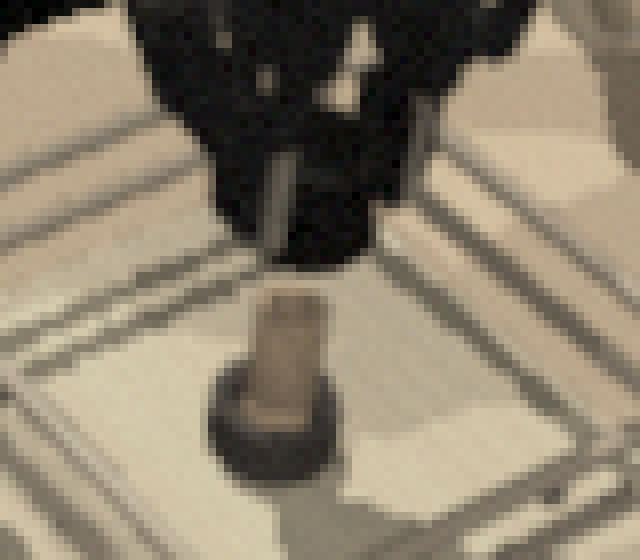

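The loupe is held level above the sample. Its foot's lowest edge is at v ≈ 248 with the right edge near u ≈ 407, and the sample's axis is at u ≈ 395.6. I'll work out the offset numerically.

```bash
python3 - <<'E'
from bench import *
from h import *
import cv2
S=snapshot("side"); b=cv2.cvtColor(cv2.imread("pics/side6.png"),6); a=cv2.cvtColor(cv2.imread("pics/side5.png"),6)
print(b[238:252,385:411]); print("sample top before"); print(a[247:262,388:404])
def ext(c,r):
    t=np.linspace(0,2*np.pi,361); q=np.array([proj(S,(c[0]+r*np.cos(a),c[1]+r*np.sin(a),c[2])) for a in t]); return "u",q[:,0].min().round(2),q[:,0].max().round(2),"v",q[:,1].min().round(2),q[:,1].max().round(2),"c",np.round(proj(S,c),2)
c=(597.3,-245.2)
print("sample top",ext((*c,62),10)); print("loupe foot",ext((*c,89.4),19))
J=np.array([np.subtract(proj(S,np.array([597,-245,z])+d),proj(S,(597,-245,z))) for z in(62,89) for d in((1,0,0),(0,1,0))]);print(J)
E
```

```text
[[155 103  20  19  21  12  15  27  59  83  93  59  18  11  26  26  23  24
   23  14  13  10  18   4  22  65]
 [149  90  17  18  23  19  21  37  59  87  86  58  21  17  17  11   9  15
   17   0  18  20  31  15  24  69]
 [157 107  17  11   8  29  22  39  70  89  83  52  14  11  10  16  13  16
    7  14  10  65  87  54  66 113]
 [173 138  51  19   8  23  25  42  69  88  78  40  22  13  20  20  13  14
   21   8  13  76 125 132 143 167]
 [172 155 115  54  23  19  24  49  80  86  72  27   9  15  20  17  17  12
   18  19  14  62 125 164 178 188]
 [172 170 158 106  32  21  13  51  81  93  77  23   2   3  10  21  16  11
   10  13  14  60 137 172 169 177]
 [172 160 144 122  65  44  36  58  84  92  73   2  11  19   9   9  16  19
   22  16   9  56 144 188 173 165]
 [160 128 101 101  93  75  67  71  83  90  62  14  11  20  16  16  12  14
   17   9  16  62 116 170 189 172]
 [127 102 101 120 138 137 123  88  69  66  34  13  15  11  16  10  13  16
   11  21  66  99 102 131 161 165]
 [118 138 138 153 171 169 150 100  67  33  15  13   8  15  20  12  15  13
   49  94 135 131 100 100 102 122]
 [153 172 
[... 1122 characters left out ...]
00 189 148 112 115 123 125 128 124 120 109 140 185 198 199]
 [199 199 184 141 108 111 118 123 121 119 117 111 158 196 195 196]
 [186 172 154 110 105 110 115 120 118 115 114 113 159 196 194 189]
 [151 110 104  93 102 109 115 115 113 115 108 113 165 199 193 175]
 [101  74  76  88 102 106 110 113 113 110 106 104 138 183 192 178]]
sample top ('u', np.float64(391.66), np.float64(400.86), 'v', np.float64(248.59), np.float64(254.91), 'c', array([396.25, 251.72]))
loupe foot ('u', np.float64(388.9), np.float64(406.73), 'v', np.float64(236.61), np.float64(248.51), 'c', array([397.79, 242.45]))
[[ 0.37322755 -0.13978978]
 [-0.26836318 -0.28303868]
 [ 0.37949126 -0.13848394]
 [-0.27460999 -0.2805258 ]]
```

```bash
python3 -m jog '.003 -.008 .05 0 0 0 .5;0 0 .05 0 0 0 .5;0 0 .04 0 0 0 .5;0 0 .02 0 0 0 .5;0 0 .014 0 0 0 .5'
python3 -m jog '0 0 0 0 0 0 .5;0 0 0 0 0 0 .5;0 0 0 0 0 0 .5;0 0 0 0 0 0 .5'
python3 - <<'E'
from bench import *
import cv2
s=snapshot("side"); b=s["img"][:,:,::-1]; cv2.imwrite("pics/side7.png",b)
cv2.imwrite("pics/c7.png",cv2.resize(b[215:285,360:440],None,fx=8,fy=8,interpolation=3))
print(sense()["tool_pos"],sense()["tcp_rot"])
g=cv2.cvtColor(b.copy(),6); print(g[245:264,385:411])
E
```

```text
time: 21.0
tool_pos: [596.4, -245.8, 251.7]
tcp_rot: [-180.0, -0.0, 90.0]
ft_force: [-0.3, -0.7, -0.8]
finger_gap: 35.0
grip_force: 25.0
time: 21.5
tool_pos: [596.4, -245.8, 252.0]
tcp_rot: [180.0, 0.0, 90.0]
ft_force: [-0.5, -1.0, -0.6]
finger_gap: 35.3
grip_force: 25.0
[ 596.42565714 -245.78268086  251.98057421] [1.79993608e+02 5.73569120e-03 8.99838875e+01]
[[ 35  15  17  27  20  21  49  79  91  75  27  16   3  17  22  17  15  19
    5  10  10   9  17  56  99 141]
 [ 34  15  13  20  20  23  56  81  90  74  24  12  20  12  10   7  17  16
   17  45  64  49  26  67 105 142]
 [ 52   9  11  18  23  31  56  83  90  65  18  18  10  15   7  12   9   6
   17  53 105 115  76  84 102 128]
 [118  72  11  19  22  35  60  84  86  55   7   9  18  14  15  15  21  13
   15  32 120 155 121 100  98  98]
 [163 121  36  21  23  43  63  86  81  46   7  20  15  17  14  15  14  14
   13  36 123 168 158 124  95 101]
 [142 119  69  36  26  44  72  87  78  37  14  17  14  12  19  14  18   1
   15  32 121 167 169 155 120  99]
 [101 101  91  77  63  61  75  91  78  22  16  18  19  14   8  16  12  12
   10  67
[... 634 characters left out ...]
29 162 172
  171 173 170 170 171 170 170 168]
 [194 190 191 184 182 167 123  87  96 105 107 108 112 107 107 138 170 170
  166 169 172 168 169 168 174 171]
 [198 196 198 185 169 149 102  89  98 102 105 109 110 106 105 141 169 171
  169 170 174 170 172 170 170 171]
 [198 195 188 151 111  98  82  89  95 104 103 106 107 100 102 142 172 170
  166 169 172 170 172 171 171 171]
 [196 186 147  93  71  75  85  92  94 100 104 101 103 102  98 122 156 172
  170 169 168 168 173 171 169 170]
 [196 164  97  72  61  63  86  93  94  99 102 102 101  93  81  81 137 167
  170 171 168 168 169 173 172 171]
 [192 144  77  68  50  62  82  92  97 100  99 100  97  94  85  72 109 159
  170 169 172 166 168 173 171 172]]
```

View pics/c7.png

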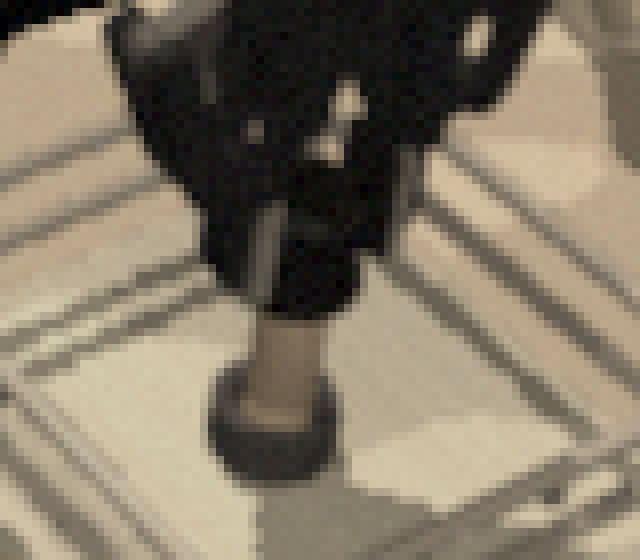

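The loupe sits centred over the sample within about a pixel: its axis is at u ≈ 396.2 against ≈ 396.4 expected. The gap comes out near 9 mm, so I'll raise it slightly, settle and hand in.

```bash
python3 -m jog '0 0 -.008 0 0 0 .5;0 0 0 0 0 0 .5;0 0 0 0 0 0 .5;0 0 0 0 0 0 .5;0 0 0 0 0 0 .5' && python3 -c "
from bench import *
print(hand_in())"
```

```text
time: 22.18
tool_pos: [596.4, -245.8, 252.7]
tcp_rot: [-180.0, 0.0, 90.0]
ft_force: [0.4, -0.9, -0.4]
finger_gap: 35.2
grip_force: 25.0
the job is handed in; nothing more can be done
None
```

The job is handed in at 22 s, with no verdict returned: the tall sample stands upright in the cup, and the loupe is held still and level over it, about 10 mm above its top and centred to within about 1–2 mm by the side camera (the arm blocked the top view there).

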